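# Hang the lift-off door back on the benchtop incubator

### The job

The incubator's green-framed door has been washed and is standing in the draining rack. Lift it out upright, hang it on the incubator standing open, both knuckles lowered together fully home over the two hinge pins without forcing or dropping it, then swing it gently shut against the seal and let go. Leave everything else as it is.

Things in the scene. Friction and masses are not known exactly. Their poses are not given: they have to be found in the camera images.
- incubator: White benchtop incubator, 220 deep (x) x 300 wide (y) x 240 mm high, fixed. Origin: centre of its underside; its open front faces its own -x (front face at x = -110 mm) and carries a black rubber door seal standing 10 mm proud. On the front's +y side a steel rail carries two brass hinge pins, one above the other.
- hinge_nominal (a point): Nominal hinge axis at the lower pin's seat: x -126, y 122, z 62 mm in the incubator's frame. The rail is clamped in slots, so the true axis of both pins is up to 8 mm either way along the incubator's y, unmeasured; x, z are true. The pins, 8 mm thick with flat ends, rise 16 mm from the flat tops (seats) of fixed knuckles (24 mm thick, 20 mm tall), the upper 125 mm above the lower.
- door_hinge (a point): Point on the door's knuckle axis at the bottom of its lower knuckle, axes as door_center: 125 mm from the door's middle towards its +y, 12 mm above its bottom edge. Two steel knuckles (24 mm outside, through-hole 9.5 mm, 22 mm tall) begin 12 and 137 mm above the bottom edge. Hung fully home, this point is at the height of hinge_nominal.
- door_center (a point): Centre of the loose door, half-way up: green frame 12 thick (x) x 210 wide (y) x 175 mm high (z), clear pane, 0.22 to 0.34 kg, centre of mass about here. It stands on its bottom edge in one of the rack's three slots. Knuckles on its +y edge; a black pull on its outer face (-x), 26 mm proud, 92 mm from the middle towards -y. The bare top edge can be pinched across its 12 mm.
- door: The same door; origin at the middle of its bottom edge, axes as door_center. Hung and closed, its axes are parallel to the incubator's and its inner face (+x) lies on the seal; it opens clockwise seen from above (90 degrees open: door yaw = incubator yaw - 90 degrees) and stays at any angle by friction alone. With 0.75 mm play in the knuckles it sags about 1 degree when let go.
- rack: Draining rack on a white drip tray, 250 (x) x 270 (y) x 16 mm, fixed; origin at the centre of its underside. Two blue bars carry the plates at z = 22 mm; three slots across it at x = -60, 0 and 60 mm, each between two pairs of blue uprights (at y = -60 and 60 mm) that reach to z = 87 mm.
- drip_pan_center (a point): Centre of a loose steel drip pan standing in a slot of the rack, 12 x 190 x 110 mm high. To be left alone.
- wire_shelf_center (a point): Centre of a loose aluminium wire shelf standing in a slot of the rack, 12 x 190 x 100 mm high. To be left alone.
- culture_jar_center (a point): Centre of an amber jar with a white cap, 50 mm across, 54 mm high, on the incubator's shelf. To be left alone.
- red_tub_center (a point): Centre of a clear tub with a red lid, 86 mm across, 60 mm high, on the bench. To be left alone.
- reagent_bottle_center (a point): Centre of a glass bottle with a blue cap, 66 mm across, 135 mm high, on the bench. To be left alone.
- beaker_center (a point): Centre of a glass beaker, 72 mm across, 90 mm high, on the bench. To be left alone.
- slide_box_center (a point): Centre of a flat microscope-slide box, blue with a white lid, 80 x 100 x 30 mm high, on the bench near the robot. To be left alone.
Not all that is in view belongs to the job. There is more than one size of the door; the job needs the largest.

How it is judged (in metres and radians):
On the way:
1. the door hangs open, seated over both pins (horizontal distance between door_hinge and hinge_nominal below 0.0105 m and z of door_hinge in the frame of incubator between 0.0595 and 0.0645 m and angle between door_center's own z axis and vertical below 0.06 rad and angle between the y axis of door_center and the y axis of incubator, either way round above 0.35 rad), for 0.3 s.
At the end, for the whole second after the job is handed in: The door hangs fully home on both pins (knuckles seated within 2.5 mm in height, hinge axis within 10.5 mm of its nominal place, upright within 3.4 degrees) and is shut, parallel to the incubator's front within 3.4 degrees, at rest, let go; nothing else has been shoved (horizontal distance between door_hinge and hinge_nominal below 0.0105 m and z of door_hinge in the frame of incubator between 0.0595 and 0.0645 m and angle between door_center's own z axis and vertical below 0.06 rad and angle between the y axis of door_center and the y axis of incubator, either way round below 0.06 rad and x of door_center in the frame of incubator above -0.136 m and y of door_center in the frame of incubator below 0.05 m and linear speed of door below 0.02 m/s); the robot touches nothing.
It fails at once if before it is home, the door is pressed or jammed against the hinge pins or the incubator with more than 18 N (contact force between door and incubator above 18 N and z of door_hinge in the frame of incubator above 0.0645 m).
It fails at once if the door is knocked or pressed against the incubator with more than 35 N (contact force between door and incubator above 35 N).
It fails at once if the door is dropped onto its pins or slammed: at the hinge it moves faster than 0.32 m/s (distance between door_hinge and hinge_nominal below 0.02 m and linear speed of door above 0.32 m/s).
It fails at once if the door is tipped more than 30 degrees from upright (angle between door_center's own z axis and vertical above 0.52 rad).
It fails at once if a plate in the rack, the jar in the incubator or a thing on the bench is shoved more than 15 mm or tipped (distance of any of drip_pan_center, wire_shelf_center, culture_jar_center, red_tub_center, reagent_bottle_center, beaker_center, slide_box_center from where it was at the start of the episode above 0.015 m or angle between any of drip_pan_center, wire_shelf_center, culture_jar_center, red_tub_center, reagent_bottle_center, beaker_center, slide_box_center's own z axis and vertical above 0.3 rad).
It also fails if it takes over 72 s, if anything falls off the work surface, if the arm or the gripper's body presses on something with over 40 N, if the wrist force passes 120 N, or if a joint passes its speed limit or range.

### The arm

A 7-joint arm with a two-finger parallel gripper is mounted at the origin on the work surface. World frame = base frame: x ahead of the robot, y to its left, z up, the work surface at z = 0. Lengths are in m, angles in degrees, forces in N, time in s.
With the tool pointing down it reaches from about 0.425 to 0.875 m from the base axis. Payload 4.7 kg.
Tool frame: the origin (TCP) lies between the finger pads; the fingertips stand 11 mm ahead of it and the grasp point (between the pads) lies 8 mm behind it (env.tcp_to_tips is the distance from the TCP to the fingertips, in m); z points along the fingers, y is the line along which they close (so a half turn about z gives the same grasp; the last joint's range is limited). The gripper opens to 87 mm and grips with 3 to 60 N. Pads are 19 mm wide; open, the fingers measure 117 mm over their backs; the gripper's body (75 mm by 190 mm) begins 51 mm behind the grasp point.
Start: joints at [67.328, 18.392, -4.016, 83.108, 1.295, 78.541, -3.26], TCP at [0.259, -0.596, 0.234] pointing down, gripper open.
Joint ranges: [-163.93, 163.93], [-17.29, 119.83], [-79.2, 71.16], [3.27, 140.29], [-89.18, 269.18], [5.43, 117.66], [-154.24, 154.24]. Speed limits (degrees/s): [147.25, 147.25, 180, 180, 180, 180, 180].

### API

Orientations are given as [roll, pitch, yaw] about the fixed x, y, z axes, in that order (R = Rz(yaw) Ry(pitch) Rx(roll)).
In Python, from cell import env, viewer gives the robot as it stands.
- The arm moves only by the tool step_arm, never from a script. Its arguments are lists of equal length, an entry for each row: "delta_pos": the shift along the tool's x, y, z in units of 0.2 m (1.0 is 0.2 m), a list of three; "rot": the turn, a rotation vector about the tool's x, y, z in units of 1.5 rad (1.0 is 1.5 rad), a list of three; "gripper": the gripper command: -1 is shut, 1 is fully open, values between are in proportion. A call has 1 to 20 rows; each row is the pose to reach, as a shift and turn from the pose commanded when the call began, along the tool's axes at that moment; what a row does not reach only later rows make up. A row lasts 1/8 s, in which the tool goes at most 62.5 mm and 10.7 degrees, less where a joint would pass 70% of its speed; a pose out of reach is approached as far as the arm can. A call with a number of a shift or a turn outside -1 to 1 is refused whole. A call with a gripper value outside its range is refused whole. The fingers move at their own pace and stop on an object; "squeeze" is the grip in N (left out, the last holds). Time passes only in rows, so rows that repeat a pose let the fingers close. It gives the time, the measured TCP pose, the force, the opening and the grip force at its end, in the units of the state.
- env.get_obs(): the state, without advancing time (a new reading comes with each control period).
- viewer.read_camera(name): name is "scene" or "top"; returns a dict with "img" (420x560x3 uint8, red, green, blue), "fx", "fy", "cx", "cy" (pixels), "pose" (4x4, takes a point from camera to world coordinates). Camera axes: x right, y down, z forward; pixel columns grow to the right and rows downward; lengths in m; the calibration is good to about 2 mm. A picture is of the moment at which its call begins. There is no depth.
- env.sign_off(): hands the job in; it is judged then, once.
The state is a dict: "time_s": time; "qpos": joint angles; "joint_velocities": joint speeds; "effort": joint torques, N m; "tool_pos": TCP position; "tool_rot": TCP orientation; "force": force on the tool from outside, world axes, zero at the start; "wrist_torque": the same for the moment, N m; "grip_width": finger opening in m; "grasp_force": force on a finger pad.
Only numpy, scipy, OpenCV 4.12 (cv2) and the standard library are available. Lean on these libraries where they do the work, as an engineer would, in place of code of your own. Each camera call takes 0.05 s, during which the arm holds its last target. There are 200 camera calls.

## Working session

There is one attempt and no reset: what is moved stays moved. The work goes in short steps, Python scripts to look and compute and a tool call to move; the robot and the scene stay as the last step left them, time stands still between calls to the robot, and variables do not carry over. Pictures are saved under pics/ and viewed, at most 10 in all, crops included, and the job is handed in when it is done.

Besides the shell and the picture viewer there is one more tool, called after ">>>" as name(argument=value, ...) on one line, values as JSON. step_arm: Moves the arm, as the interface text tells. Shifts and turns lie within -1 to 1; 1 stands for 0.2 m of shift or 1.5 rad of turn. Its arguments: {"type":"object","properties":{"delta_pos":{"type":"array"},"rot":{"type":"array"},"gripper":{"type":"array"},"squeeze":{"type":"number"}},"required":["delta_pos","rot","gripper"]}

```bash
mkdir -p pics; ls; python3 - <<'E'
from cell import env, viewer
import cv2, numpy as np, pickle
d={}
for n in("scene","top"):
    c=viewer.read_camera(n); d[n]=c
    cv2.imwrite(f"pics/{n}0.png",cv2.resize(c["img"][:,:,::-1],(800,600),interpolation=cv2.INTER_CUBIC))
    print(n,c["fx"],c["fy"],c["cx"],c["cy"]);print(np.round(c["pose"],4))
pickle.dump(d,open("cams0.pkl","wb"))
o=env.get_obs();print(o)
E
```

```text
pics
scene 455.74515732236085 455.74515732236085 280.54510579049605 203.32362973264122
[[-0.8923  0.2519 -0.3746  1.0468]
 [ 0.4514  0.5173 -0.7271  1.1808]
 [ 0.0106 -0.8179 -0.5753  0.9857]
 [ 0.      0.      0.      1.    ]]
top 382.66988092249863 382.66988092249863 280.18268426667 203.03887971596453
[[ 2.4900e-02 -9.9190e-01  1.2440e-01  3.7030e-01]
 [-9.9970e-01 -2.5200e-02 -7.0000e-04  1.1570e-01]
 [ 3.8000e-03 -1.2430e-01 -9.9220e-01  1.2529e+00]
 [ 0.0000e+00  0.0000e+00  0.0000e+00  1.0000e+00]]
{'time_s': 0.1, 'qpos': array([67.32476755, 18.43389975, -4.01436563, 83.16934501,  1.2944903 ,
       78.54159734, -3.26095324]), 'joint_velocities': array([ 0.07682153, -0.11383367, -0.08965356, -0.18430251, -0.07410821,
        0.0335383 , -0.02744317]), 'effort': array([-4.43778554e-04, -4.92571199e+01, -4.05694647e-01, -3.13398707e+01,
       -6.41146721e-02,  3.95422324e-02,  5.47267950e-05]), 'tool_pos': array([ 0.25876113, -0.59573728,  0.23256851]), 'tool_rot': array([-1.79900360e+02,  5.46320070e-03,  2.34827022e+01]), 'force': array([-0.15909966,  1.12190746, -0.9127216 ]), 'wrist_torque': array([-0.03663977,  0.03527423, -0.00313583]), 'grasp_force': 0.0, 'grip_width': 0.08701795007509897}
```

View pics/scene0.png

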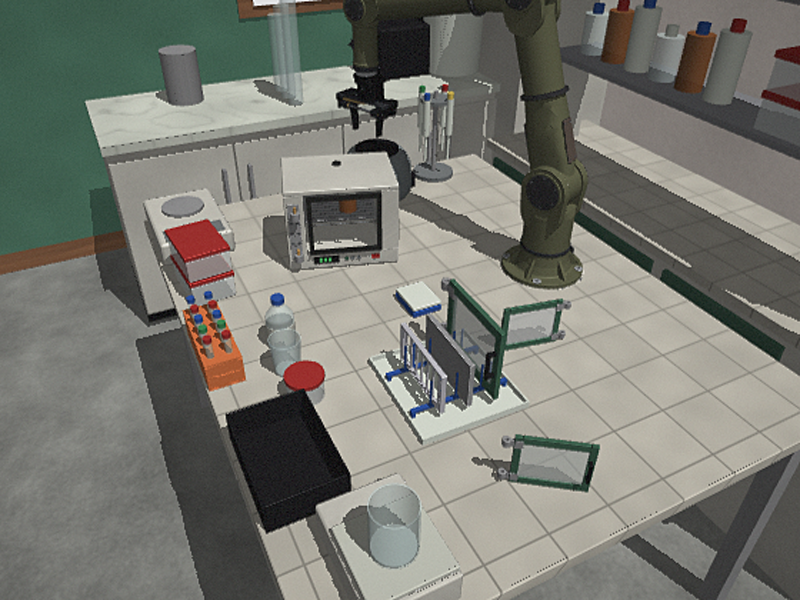

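View pics/top0.png

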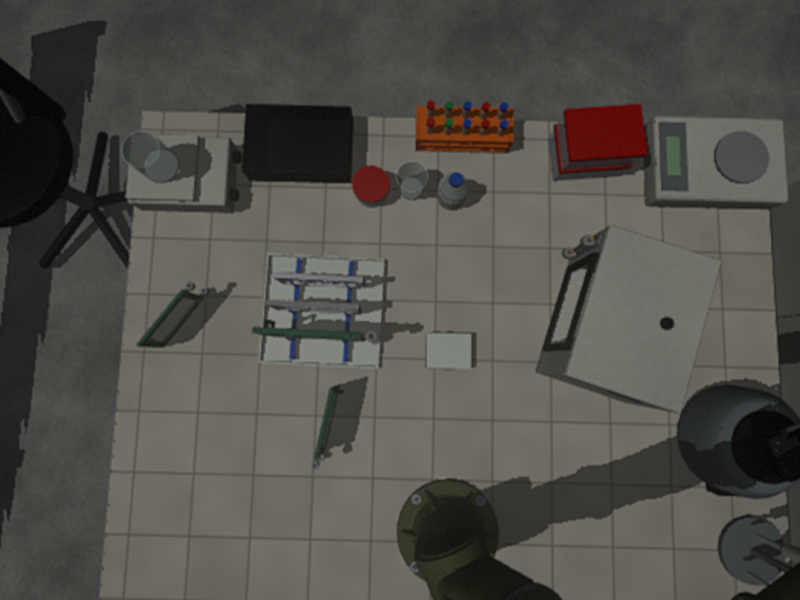

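The scene view shows the large green door in the rack's robot-side slot (about 475,340). The incubator is at (340,210), and its hinge side is hidden in this view. The top view shows the door from (255,330) to (375,338) with its knuckles at the right end. The incubator's hinge pins are at about (570,252) and (590,238).

```bash
python3 - <<'E'
import cv2, numpy as np, pickle
d=pickle.load(open("cams0.pkl","rb"))
def crop(n,x,y,w,h):
    im=d[n]["img"][y:y+h,x:x+w,::-1]; im=cv2.convertScaleAbs(im,alpha=1.5 if n=="top" else 1)
    f=min(400/w,300/h); im=cv2.resize(im,None,fx=f,fy=f,interpolation=cv2.INTER_CUBIC)
    for k in range(0,w,10): cv2.putText(im,str(x+k),(int(k*f),8),0,.28,(0,0,255),1); cv2.line(im,(int(k*f),8),(int(k*f),13),(0,0,255),1)
    for k in range(0,h,10): cv2.putText(im,str(y+k),(0,int(k*f)+3),0,.28,(255,0,255),1); cv2.line(im,(18,int(k*f)),(23,int(k*f)),(255,0,255),1)
    o=np.zeros((300,400,3),np.uint8); o[:im.shape[0],:im.shape[1]]=im[:300,:400]; return o
m=np.vstack([np.hstack([crop("top",370,150,140,105),crop("top",370,155,60,45)]),np.hstack([crop("top",170,215,104,78),crop("scene",290,185,134,100)])])
cv2.imwrite("pics/m1.png",m)
E
```

```text
(no output)
```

View pics/m1.png

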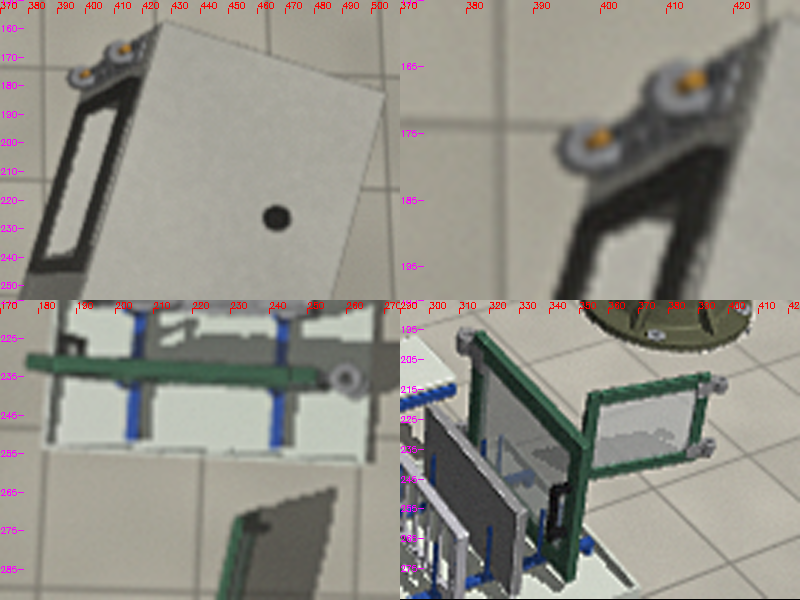

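The crops show both brass pins clearly in the top view, at raw px (398.5,176) and (412.5,167.5). The door's top edge runs from (177,231) to (252,235), with its knuckle at (258,236). In the scene view, the door's top corners are near (316,196) and (351,232).

```bash
cat > geo.py <<'E'
import numpy as np, cv2, pickle
def ray(c,u,v):
    P=c["pose"]; d=P[:3,:3]@np.array([(u-c["cx"])/c["fx"],(v-c["cy"])/c["fy"],1.]); return P[:3,3],d
def onz(c,u,v,z):
    o,d=ray(c,u,v); return o+d*(z-o[2])/d[2]
def proj(c,p):
    P=c["pose"]; q=P[:3,:3].T@(np.asarray(p)-P[:3,3]); return np.array([c["fx"]*q[0]/q[2]+c["cx"],c["fy"]*q[1]/q[2]+c["cy"]])
def tri(c1,u1,c2,u2):
    o1,d1=ray(c1,*u1);o2,d2=ray(c2,*u2)
    s=np.linalg.lstsq(np.array([d1,-d2]).T,o2-o1,rcond=None)[0]
    a,b=o1+d1*s[0],o2+d2*s[1]; return (a+b)/2,np.linalg.norm(a-b)
def blobs(c,lo,hi,roi,minA=3):
    x,y,w,h=roi; im=c["img"][y:y+h,x:x+w]; m=cv2.inRange(cv2.cvtColor(im,cv2.COLOR_RGB2HSV),lo,hi)
    n,l,s,ce=cv2.connectedComponentsWithStats(m)
    return [(s[i,4],ce[i]+[x,y],s[i,:4]+[x,y,0,0]) for i in range(1,n) if s[i,4]>=minA], m
E
python3 - <<'E'
from geo import *
np.set_printoptions(precision=4,suppress=True)
d=pickle.load(open("cams0.pkl","rb")); T,S=d["top"],d["scene"]
for n,roi in(("top",(385,155,45,35)),("scene",(195,135,30,50))):
    print("brass",n,[(a,np.round(b,2)) for a,b,_ in blobs(d[n],(8,110,60),(28,255,255),roi,2)[0]])
b=blobs(T,(8,110,60),(28,255,255),(385,155,45,35),2)[0]
for a,u,_ in b: print([onz(T,*u,z) for z in(.072,.197)])
# incubator roof
g=cv2.cvtColor(T["img"],cv2.COLOR_RGB2GRAY); print("gray roof/tile",g[220,440],g[280,380],g[200,390])
hsv=cv2.cvtColor(T["img"],cv2.COLOR_RGB2HSV)
print("hsv roof",hsv[190,440],hsv[230,430],"tile",hsv[170,370],hsv[280,380],hsv[165,460])
# door
bl,m=blobs(T,(50,70,20),(90,255,255),(170,215,100,40),30)
for a,u,s in bl: print("green top",a,u,s)
ys,xs=np.nonzero(m);xs=xs+170;ys=ys+215
print(cv2.minAreaRect(np.c_[xs,ys].astype(np.float32)))
bl,m=blobs(S,(50,70,20),(90,255,255),(300,185,54,100),30)
for a,u,s in bl: print("green scene",a,u,s)
print(tri(T,(252,234.5),S,(316,196)),tri(T,(177,231),S,(351,232)))
for p in[(177,231.2),(252,235),(257.5,235.7)]: print(onz(T,*p,.197))
E
```

```text
brass top [(np.int32(7), array([413.71, 166.57])), (np.int32(6), array([399.5, 175.5]))]
brass scene [(np.int32(8), array([205.62, 147.  ])), (np.int32(8), array([208.5, 176. ]))]
[array([ 0.6448, -0.3029,  0.072 ]), array([ 0.6158, -0.2586,  0.197 ])]
[array([ 0.615 , -0.2577,  0.072 ]), array([ 0.5891, -0.2182,  0.197 ])]
gray roof/tile 114 108 112
hsv roof [ 26  18 112] [ 23  18 114] tile [ 25  27 113] [ 23  28 111] [ 24  22 114]
green top 249 [211.2289 232.739 ] [177 230  68   7]
((213.98204040527344, 232.84115600585938), (74.16051483154297, 4.625177383422852), 3.012787342071533)
green scene 593 [340.312  234.6088] [315 195  39  84]
green scene 63 [314.6508 220.8254] [313 208   4  26]
(array([0.4135, 0.1908, 0.1923]), np.float64(0.00034219859747961254)) (array([0.4196, 0.3953, 0.1989]), np.float64(0.004291038048760779))
[0.4173 0.397  0.197 ]
[0.4121 0.1903 0.197 ]
[0.4106 0.1751 0.197 ]
```

>>> step_arm(delta_pos=[[0,0,-0.5],[0,0,-1],[0.5,-0.5,-1],[1,-1,-1],[1,-1,-1],[1,-1,-1],[1,-1,-1],[1,-1,-1],[1,-1,-1],[1,-1,-1]], rot=[[0,0,0],[0,0,0],[0,0,-0.1],[0,0,-0.758],[0,0,-0.758],[0,0,-0.758],[0,0,-0.758],[0,0,-0.758],[0,0,-0.758],[0,0,-0.758]], gripper=[1,1,1,1,1,1,1,1,1,1])

```text
time_s: 1.35
tool_pos: [0.3626, -0.3329, 0.4332]
tool_rot: [-180.0, -0.0, 88.6]
force: [-0.6, 0.4, -0.4]
grip_width: 0.0871
grasp_force: 0.0
```

```bash
cat >> geo.py <<'E'
from scipy.spatial.transform import Rotation as Ro
def move(obs,pos=None,rpy=None):
    """units for step_arm from the measured pose to pos (m), rpy (deg)"""
    R=Ro.from_euler("xyz",obs["tool_rot"],degrees=True)
    dp=R.inv().apply(np.asarray(pos)-obs["tool_pos"])/.2
    rv=(R.inv()*Ro.from_euler("xyz",rpy,degrees=True)).as_rotvec()/1.5
    return np.round(dp,4),np.round(rv,4)
E
python3 - <<'E'
from geo import *
np.set_printoptions(precision=4,suppress=True)
d=pickle.load(open("cams0.pkl","rb")); T,S=d["top"],d["scene"]
print("pins tri up",tri(T,(413.71,166.57),S,(205.62,147)),"low",tri(T,(399.5,175.5),S,(208.5,176)))
g=cv2.cvtColor(T["img"],cv2.COLOR_RGB2GRAY)[140:300,370:520]
L=cv2.createLineSegmentDetector().detect(cv2.resize(g,None,fx=3,fy=3,interpolation=cv2.INTER_CUBIC))[0][:,0]
L=(L+.5)/3-.5+np.array([370,140,370,140])
L=L[np.hypot(L[:,2]-L[:,0],L[:,3]-L[:,1])>30]
for l in L:
    a,b=onz(T,*l[:2],.24),onz(T,*l[2:],.24); v=b-a
    print(l,a[:2],b[:2],np.hypot(*v[:2]),np.degrees(np.arctan2(v[1],v[0])))
E
```

```text
pins tri up (array([ 0.616 , -0.2594,  0.1938]), np.float64(0.0010838813558446336)) low (array([ 0.6154, -0.2583,  0.0699]), np.float64(0.00020455071244528545))
[395.1214 238.9905 410.665  187.2369] [ 0.4094 -0.1907] [ 0.5489 -0.2341] 0.14617342576027953 -17.309040631771992
[377.02   250.1872 385.818  220.2749] [ 0.3788 -0.1426] [ 0.4583 -0.1665] 0.08297217125521235 -16.736384613185315
[385.6665 221.82   397.6241 182.1987] [ 0.4542 -0.1661] [ 0.5618 -0.1993] 0.11259635230076012 -17.137214948946742
[399.8916 190.1309 384.9922 239.6191] [ 0.5403 -0.2051] [ 0.407  -0.1639] 0.13949054121983814 162.82102520861514
[394.2654 261.7054 473.7446 288.264 ] [ 0.35   -0.1877] [ 0.2868 -0.3937] 0.2154751147798342 -107.05276537315704
[501.5336 145.2624 451.9544 144.2332] [ 0.6712 -0.4841] [ 0.6706 -0.3488] 0.13522302283822354 90.2700162166396
[430.8182 279.1318 374.9952 260.3512] [ 0.3074 -0.2825] [ 0.3522 -0.1372] 0.15207914277349321 72.85491258163317
[506.3026 217.783  508.0853 254.4846] [ 0.473  -0.4874] [ 0.3762 -0.4874] 0.09682169871788131 179.99287331214822
[385.4743 174.8746 385.5449 210.7095] [ 0.581  -0.1668] [ 0.4838 -0.1661] 0.09715140044668602 179.57934196853287
[423.6294 296.7674 389.4617 295.9801] [ 0.262  -0.2627] [ 0.2618 -0.1741] 0.08860628889883837 90.11358744995054
```

>>> step_arm(delta_pos=[[0.3,0.2,0],[0.6,0.4,0],[1,0.5,0],[1,0.5,0],[1,0.5,0]], rot=[[0,0,0],[0,0,0],[0,0,0],[0,0,0],[0,0,0]], gripper=[1,1,1,1,1])

```text
time_s: 1.98
tool_pos: [0.4684, -0.1316, 0.4337]
tool_rot: [180.0, -0.0, 89.0]
force: [0.6, -0.2, 0.8]
grip_width: 0.0871
grasp_force: 0.0
```

>>> step_arm(delta_pos=[[0.3,0,0],[0.6,0,0],[1,0,0],[1,0,0],[1,0,0]], rot=[[0,0,0],[0,0,0],[0,0,0],[0,0,0],[0,0,0]], gripper=[1,1,1,1,1])

```text
time_s: 2.6
tool_pos: [0.4722, 0.0646, 0.4335]
tool_rot: [-180.0, 0.0, 88.7]
force: [-0.2, -1.0, 0.7]
grip_width: 0.0872
grasp_force: 0.0
```

>>> step_arm(delta_pos=[[0.3,0,0],[0.6,-0.1,0.2],[1,-0.2,0.4],[1,-0.25,0.6],[1,-0.25,0.7],[1,-0.25,0.7]], rot=[[0,0,0],[0,0,0],[0,0,0],[0,0,0],[0,0,0],[0,0,0]], gripper=[1,1,1,1,1,1])

```text
time_s: 3.35
tool_pos: [0.4271, 0.2628, 0.2915]
tool_rot: [-179.8, 0.1, 88.5]
force: [0.3, 0.1, -0.0]
grip_width: 0.0871
grasp_force: 0.0
```

>>> step_arm(delta_pos=[[0.152,-0.066,0.15],[0.152,-0.066,0.35],[0.152,-0.066,0.5],[0.152,-0.066,0.558],[0.152,-0.066,0.558],[0.152,-0.066,0.558]], rot=[[0,0,0],[0,0,0],[0,0,0],[0,0,0],[0,0,0],[0,0,0]], gripper=[1,1,1,1,1,1])

```text
time_s: 4.1
tool_pos: [0.4159, 0.2964, 0.1835]
tool_rot: [179.9, -0.1, 88.6]
force: [-0.1, -0.0, 0.1]
grip_width: 0.0872
grasp_force: 0.0
```

```bash
python3 - <<'E'
from cell import env, viewer
from geo import *
d={n:viewer.read_camera(n) for n in("scene","top")}
pickle.dump(d,open("cams1.pkl","wb"))
a=d["scene"]["img"][160:290,280:380,::-1]; b=cv2.convertScaleAbs(d["top"]["img"][180:290,160:285,::-1],alpha=1.6)
f=lambda i:cv2.resize(i,(400,int(400*i.shape[0]/i.shape[1])),interpolation=cv2.INTER_CUBIC)
a,b=f(a),f(b);o=np.zeros((520,800,3),np.uint8);o[:a.shape[0],:400]=a;o[:b.shape[0],400:]=b
cv2.imwrite("pics/m2.png",o); print(env.get_obs()["tool_pos"],env.get_obs()["force"])
E
```

```text
[0.41554921 0.29655542 0.18322592] [-0.26760273 -0.32614549  0.06334846]
```

View pics/m2.png

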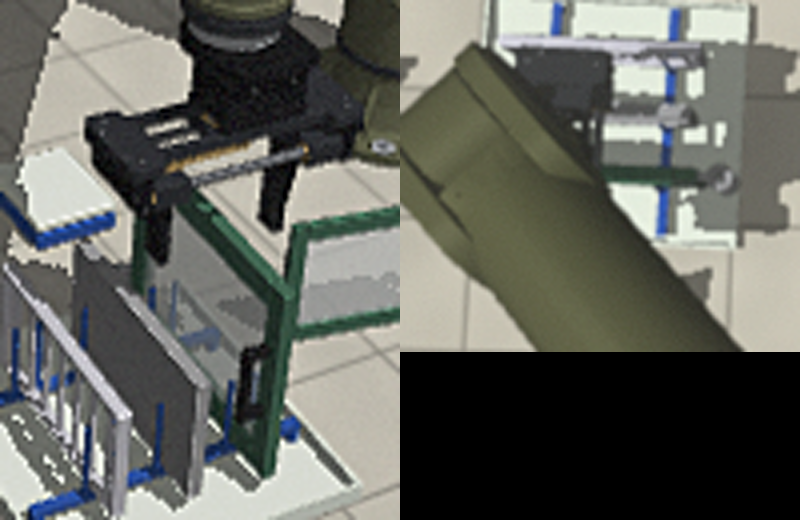

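The picture shows the open fingers straddling the middle of the door's top edge, clear of the other plates: tips at (158,260) and (275,215), with the edge middle near (215,243). I'll go 4 mm lower and close.

>>> step_arm(delta_pos=[[0,0,0.02],[0,0,0.02],[0,0,0.02],[0,0,0.02],[0,0,0.02],[0,0,0.02],[0,0,0.02],[0,0,0.02]], rot=[[0,0,0],[0,0,0],[0,0,0],[0,0,0],[0,0,0],[0,0,0],[0,0,0],[0,0,0]], gripper=[0.4,0,-0.4,-1,-1,-1,-1,-1], squeeze=45)

```text
time_s: 5.2
tool_pos: [0.4146, 0.2963, 0.1779]
tool_rot: [180.0, 0.0, 88.6]
force: [-0.8, 0.9, 0.3]
grip_width: 0.0153
grasp_force: 0.0
```

>>> step_arm(delta_pos=[[0,0,0],[0,0,0],[0,0,0],[0,0,-0.05],[0,0,-0.1],[0,0,-0.1]], rot=[[0,0,0],[0,0,0],[0,0,0],[0,0,0],[0,0,0],[0,0,0]], gripper=[-1,-1,-1,-1,-1,-1], squeeze=50)

```text
time_s: 5.95
tool_pos: [0.4149, 0.2967, 0.199]
tool_rot: [179.9, -0.0, 88.6]
force: [0.4, 0.7, -3.2]
grip_width: 0.0118
grasp_force: 49.9
```

>>> step_arm(delta_pos=[[0,0,-0.15],[0,0,-0.35],[0,0,-0.55],[-0.1,0.05,-0.65],[-0.25,0.15,-0.65],[-0.45,0.25,-0.65],[-0.65,0.35,-0.65],[-0.8,0.45,-0.65],[-0.9,0.5,-0.65],[-0.9,0.5,-0.65]], rot=[[0,0,0],[0,0,0],[0,0,0],[0,0,0],[0,0,0],[0,0,0],[0,0,0],[0,0,0],[0,0,0],[0,0,0]], gripper=[-1,-1,-1,-1,-1,-1,-1,-1,-1,-1])

```text
time_s: 7.2
tool_pos: [0.5105, 0.1126, 0.3274]
tool_rot: [-179.9, -0.0, 88.5]
force: [-0.2, 0.2, -2.8]
grip_width: 0.0115
grasp_force: 49.9
```

>>> step_arm(delta_pos=[[-0.1,0.05,0],[-0.25,0.15,0],[-0.45,0.25,0],[-0.65,0.4,0],[-0.8,0.5,0],[-0.9,0.57,0],[-0.9,0.57,0]], rot=[[0,0,0],[0,0,0],[0,0,0],[0,0,0],[0,0,0],[0,0,0],[0,0,0]], gripper=[-1,-1,-1,-1,-1,-1,-1])

```text
time_s: 8.07
tool_pos: [0.6205, -0.0708, 0.327]
tool_rot: [-179.9, -0.0, 88.5]
force: [0.5, 0.5, -2.2]
grip_width: 0.0114
grasp_force: 49.9
```

>>> step_arm(delta_pos=[[-0.05,0,0.1],[-0.1,0,0.25],[-0.13,0,0.4],[-0.13,0,0.47],[-0.13,0,0.47],[-0.13,0,0.47]], rot=[[0,0,0],[0,0,0],[0,0,0],[0,0,0],[0,0,0],[0,0,0]], gripper=[-1,-1,-1,-1,-1,-1])

```text
time_s: 8.82
tool_pos: [0.6201, -0.0937, 0.2356]
tool_rot: [179.9, -0.0, 88.7]
force: [0.7, 0.4, -2.2]
grip_width: 0.0114
grasp_force: 49.9
```

```bash
cat > snap.py <<'E'
import sys
from cell import env, viewer
from geo import *
# snap.py tag: scene and top crops round the hinge, with raw pixel ticks, plus the state
def crop(c,x,y,w,h,al):
    f=400/w; im=cv2.resize(cv2.convertScaleAbs(c["img"][y:y+h,x:x+w,::-1],alpha=al),(400,int(h*f)),interpolation=cv2.INTER_CUBIC)
    for k in range(0,w,10): cv2.putText(im,str(x+k),(int((k+.5)*f),8),0,.3,(0,0,255),1)
    for k in range(0,h,10): cv2.putText(im,str(y+k),(0,int((k+.5)*f)+3),0,.3,(255,0,255),1)
    return im
t=sys.argv[1]; d={n:viewer.read_camera(n) for n in("scene","top")}
pickle.dump((d,env.get_obs()),open(f"cams{t}.pkl","wb"))
a=crop(d["scene"],150,80,112,160,1.1); b=crop(d["top"],330,130,100,100,1.6)
o=np.zeros((max(a.shape[0],b.shape[0]),800,3),np.uint8);o[:a.shape[0],:400]=a;o[:b.shape[0],400:]=b
cv2.imwrite(f"pics/m{t}.png",o)
E
python3 snap.py 3
```

```text
(no output)
```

View pics/m3.png

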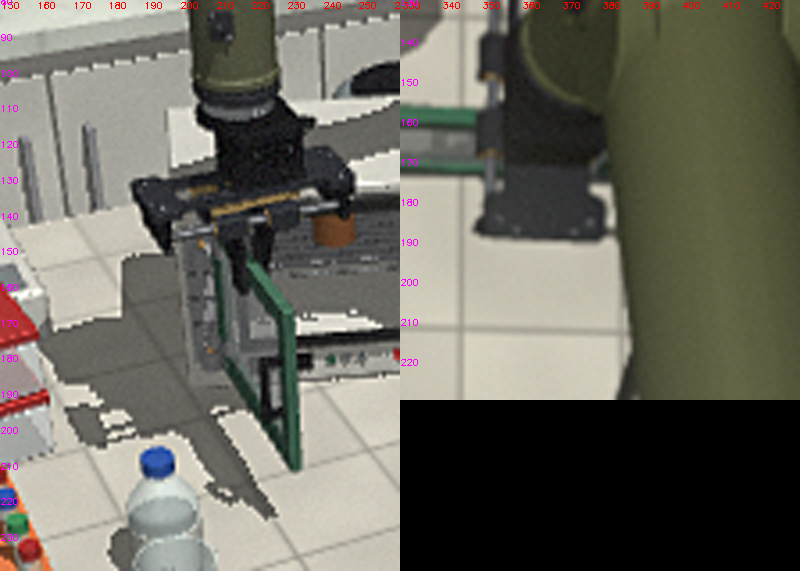

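The scene view shows the door held upright beside the incubator. The free edge runs from (232,167) to (232,210), and the knuckle side is near (213,150-178) next to the pins at (206,147) and (208,177). The arm hides the hinge in the top view.

```bash
python3 - <<'E'
from geo import *
np.set_printoptions(precision=4,suppress=True)
d=pickle.load(open("cams0.pkl","rb")); T,S=d["top"],d["scene"]
# knuckle ring (grey, low saturation, brighter than shadow) in top crop
x,y=250,226; im=T["img"][y:y+20,x:x+20].astype(int)
print(im.mean(2).astype(int)); 
for p in[(259,235.3),(260,235.3)]: print("knuckle axis",onz(T,*p,.181))
# door end edges: subpixel along the top-edge line, "greenness"
G=(T["img"][...,1].astype(float)-T["img"][...,0])
for u0 in(174,246): print(u0,[round(G[int(round(231.0+(u-177)*.0533)),u]) for u in range(u0,u0+10)])
(d3,o)=pickle.load(open("cams3.pkl","rb")); S=d3["scene"]
t=np.array(o["tool_pos"]); print(t,o["tool_rot"])
c=t+[0,-.0032,0]  # door middle guess
ya=np.array([-.0244,-1,0]); ztop=t[2]+.197-.178
for nm,a,z in(("hinge axis low bottom",.125,.012),("hinge top knuckle top",.125,.159),("free top",-.105,.175),("free bottom",-.105,0)):
    p=c+ya*a; p[2]=ztop-.175+z; print(nm,p,proj(S,p))
E
```

```text
[[ 67  66  67  66  68  67  68  66  67  68  67  68  67  70  70  69  66  57
   56  57]
 [ 67  69  69  68  68  67  69  69  68  67  66  67  67  66  69  68  62  58
   57  57]
 [ 68  68  69  69  71  69  69  68  69  69  70  69  69  67  69  66  61  59
   58  58]
 [ 69  69  70  69  68  69  68  69  69  69  69  69  69  70  69  68  62  57
   58  58]
 [ 70  69  70  70  69  70  68  69  67  65  68  65  68  69  69  68  63  59
   57  59]
 [ 64  66  70  69  69  69  67  68  73  74  76  70  68  68  70  68  63  58
   58  58]
 [ 54  56  60  65  70  66  67  77  85  87  87  82  74  67  70  67  62  58
   59  58]
 [ 51  49  46  54  62  66  75  87  84  75  76  84  87  73  66  67  61  58
   58  59]
 [ 51  47  43  48  54  67  88  86  71  48  53  77  95  81  61  63  61  59
   60  60]
 [ 51  47  43  47  53  69  93  84  60  46  48  71  95  81  59  63  60  59
   58  59]
 [ 54  57  44  42  41  59  85  87  69  58  58  70  90  77  63  70  55  58
   59  61]
 [ 50  53  43  32  33  48  77  90  86  77  76  82  85  71  69  71  54  57
   59  57]
 [ 64  66  65  61  55  76 103 103  89  87  85  81  73  70  76  64  54  57
   58 
[... 355 characters left out ...]
128 127 129 128 128 128 128 128 128 128 129 128 131 114  58  53
   78 110]
 [127 127 128 128 129 128 128 128 129 128 127 127 128 129 131 114  59  56
   79 109]
 [128 128 128 128 128 128 128 128 127 128 127 128 128 128 127 106  58  53
   80 109]]
knuckle axis [0.4124 0.1719 0.181 ]
knuckle axis [0.4125 0.1691 0.181 ]
174 [-2, -1, 3, 20, 23, 19, 19, 20, 17, 18]
246 [20, 22, 20, 19, 19, 17, 5, 1, 1, 1]
[ 0.6201 -0.0941  0.2355] [179.8599   0.0176  88.669 ]
hinge axis low bottom [ 0.6171 -0.2223  0.0915] [210.8352 175.7144]
hinge top knuckle top [ 0.6171 -0.2223  0.2385] [207.6168 140.2525]
free top [0.6227 0.0077 0.2545] [230.0155 166.5281]
free bottom [0.6227 0.0077 0.0795] [232.7821 211.4923]
```

>>> step_arm(delta_pos=[[-0.03,0,0],[-0.07,0,0],[-0.11,0,0],[-0.15,-0.003,0],[-0.175,-0.003,0],[-0.189,-0.003,0.02],[-0.189,-0.003,0.035],[-0.189,-0.003,0.035],[-0.189,-0.003,0.035]], rot=[[0,0,0],[0,0,0],[0,0,0],[0,0,0],[0,0,0],[0,0,0],[0,0,0],[0,0,0],[0,0,0]], gripper=[-1,-1,-1,-1,-1,-1,-1,-1,-1], squeeze=60)

```text
time_s: 10.05
tool_pos: [0.6179, -0.132, 0.2269]
tool_rot: [180.0, -0.0, 88.7]
force: [0.8, 1.7, -2.2]
grip_width: 0.0114
grasp_force: 59.9
```

```bash
sed -i 's/a=crop(d\["scene"\],150,80,112,160,1.1)/a=crop(d["scene"],185,128,60,80,1.2)/' snap.py; python3 snap.py 4; python3 - <<'E'
from geo import *
np.set_printoptions(precision=3,suppress=True)
for t in "34":
    d,o=pickle.load(open(f"cams{t}.pkl","rb")); print(o["tool_pos"],o["tool_rot"],o["force"],o["wrist_torque"])
    print([(a,np.round(b,2)) for a,b,_ in blobs(d["scene"],(8,110,60),(28,255,255),(195,140,30,45),1)[0]])
E
```

```text
[ 0.62  -0.094  0.236] [179.86    0.018  88.669] [-0.081 -0.087 -2.979] [ 0.05  -0.086  0.049]
[(np.int32(2), array([210. , 144.5])), (np.int32(4), array([205.5, 148. ])), (np.int32(2), array([208.5, 178. ]))]
[ 0.618 -0.132  0.227] [179.988  -0.018  88.653] [ 0.429  1.593 -2.934] [ 0.564 -0.416  0.059]
[(np.int32(1), array([207., 140.])), (np.int32(1), array([221., 140.])), (np.int32(1), array([207., 142.])), (np.int32(3), array([205., 147.])), (np.int32(2), array([208. , 177.5]))]
```

View pics/m4.png

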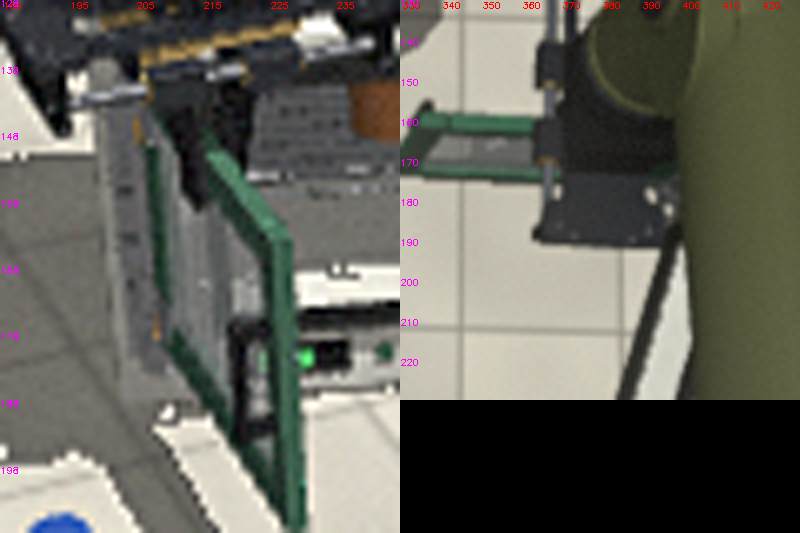

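The scene crop shows the lower brass pin still partly visible at (208,177) and the upper one at (205,147), beside the door's hinge edge. The force and moment readings suggest a light touch low down, so I'll check the door's tilt and height numerically.

```bash
python3 - <<'E'
from cell import env
from geo import *
np.set_printoptions(precision=3,suppress=True,linewidth=160)
o=env.get_obs(); print(o["tool_pos"],o["tool_rot"],o["force"],o["wrist_torque"])
for t in "34":
    d,o=pickle.load(open(f"cams{t}.pkl","rb")); S=d["scene"]; im=S["img"].astype(int)
    g=((im[...,1]-im[...,0])>18)&(im[...,1]>im[...,2])
    pts=[]; 
    for v in range(172,200):
        us=np.nonzero(g[v,215:240])[0]
        if len(us): pts.append((us[-1]+215,v))
    p=np.array(pts); f=np.polyfit(p[:,1],p[:,0],1)
    tp=np.array(o["tool_pos"]); psi=np.radians(o["tool_rot"][2]); ya=-np.array([np.cos(psi),np.sin(psi),0]); xa=np.array([-np.sin(psi),np.cos(psi),0])
    c=tp+ya*.0017; c[2]=tp[2]-.156   # bottom middle
    e=lambda x,y,z:c+ya*y+(-xa)*x+[0,0,z]
    # outer (-x door) and inner face free-edge lines
    for s in(-.006,.006):
        a,b=proj(S,e(s,-.105,.0)),proj(S,e(s,-.105,.175)); k=(b[0]-a[0])/(b[1]-a[1]); print(t,"pred",s,a,b,"u at186",a[0]+k*(186-a[1]),"slope",k)
    print(t,"meas u at186",np.polyval(f,186)+.5,"slope",f[0], "lowest green rows", [max(np.nonzero(g[150:230,u])[0])+150 for u in range(224,236) if g[150:230,u].any()])
if 1:
    print(im[136:182,200:214].sum(2)//3)
E
```

```text
[ 0.618 -0.132  0.227] [179.988  -0.018  88.653] [ 0.429  1.593 -2.934] [ 0.564 -0.416  0.059]
3 pred -0.006 [234.666 211.273] [232.034 166.329] u at186 233.18641132322546 slope 0.05856235351228433
3 pred 0.006 [231.312 212.152] [228.435 167.135] u at186 229.64074654560366 slope 0.06389170946141119
3 meas u at186 232.84482758620692 slope 0.04679802955665241 lowest green rows [np.int64(161), np.int64(162), np.int64(163), np.int64(165), np.int64(205), np.int64(205), np.int64(195), np.int64(210), np.int64(211), np.int64(211)]
4 pred -0.006 [231.193 207.273] [228.383 163.076] u at186 229.84046169802988 slope 0.06359152509473569
4 pred 0.006 [227.9   208.122] [224.855 163.854] u at186 226.37822979616521 slope 0.06879547621270875
4 meas u at186 229.73508483853317 slope 0.04159824849480081 lowest green rows [np.int64(200), np.int64(199), np.int64(197), np.int64(197), np.int64(206), np.int64(207), np.int64(206), np.int64(182)]
[[ 52  61  27  30  17  28  76  72  66 111 110 110 110  69]
 [106 109  70  23  22  16  98  84  68  77  55  41  36  46]
 [100 107  94  32   8  14  61  39  43  43  39  49
[... 1847 characters left out ...]
9 105  95  46  67  82  80  42  35  61  80  91 100]
 [ 92  83 111  92  61  66  81  82  59  37  66  87  85 100]
 [ 90  78 112  94  76  70  75  85  75  35  57  85  85  99]
 [ 90  71 113  96  78  69  81  80  63  56  54  91  91  97]
 [ 87  75 110 100  77  71  79  79  71  54  74  91  88 103]
 [ 89  86 108 107  78  78  73  63  67  54  76  94  89 101]
 [ 87  86 112 109  81  80  79  80  73  60  78  85  83  90]
 [ 90  86 112 111  89  75  77  71  79  59  72  53  83  76]
 [ 87  84 100 110  85  76  70  70  98  65  65  31  58  83]
 [ 77  80  92 113  92  81  68  69  75  51  55  32  35  81]
 [ 88  88  90 107  89  78  69  75  82  63  37  27  45  57]
 [ 95  88  85 105  92  90  71  79  80  81  64  32  35  38]]
```

>>> step_arm(delta_pos=[[0.005,0,0],[0.01,0,0],[0.01,0,0]], rot=[[0,0,0],[0,0,0],[0,0,0]], gripper=[-1,-1,-1])

```text
time_s: 10.52
tool_pos: [0.6176, -0.1309, 0.2269]
tool_rot: [-180.0, 0.0, 88.6]
force: [0.9, 1.0, -2.6]
grip_width: 0.0114
grasp_force: 59.9
```

```bash
cat > st.py <<'E'
from cell import env
import numpy as np
np.set_printoptions(precision=3,suppress=True)
o=env.get_obs(); print(round(o["time_s"],2),np.round(o["tool_pos"],4),o["tool_rot"],"F",o["force"],"M",o["wrist_torque"])
E
python3 st.py
```

```text
10.53 [ 0.618 -0.131  0.227] [-179.97     0.04    88.605] F [ 0.893  1.015 -2.569] M [ 0.167 -0.219  0.018]
```

>>> step_arm(delta_pos=[[0.01,0,0],[0.01,0,0],[0.01,0,0]], rot=[[0,0,0],[0,0,0],[0,0,0]], gripper=[-1,-1,-1])

```text
time_s: 10.9
tool_pos: [0.6178, -0.1288, 0.2269]
tool_rot: [-180.0, 0.0, 88.6]
force: [0.5, -0.9, -2.6]
grip_width: 0.0114
grasp_force: 59.9
```

```bash
python3 st.py
```

```text
10.9 [ 0.618 -0.129  0.227] [-179.984    0.023   88.612] F [ 0.461 -0.887 -2.609] M [ 0.017 -0.078 -0.01 ]
```

>>> step_arm(delta_pos=[[0,0,0.005],[0,0,0.01],[0,0,0.015],[0,0,0.02],[0,0,0.02]], rot=[[0,0,0],[0,0,0],[0,0,0],[0,0,0],[0,0,0]], gripper=[-1,-1,-1,-1,-1])

```text
time_s: 11.52
tool_pos: [0.6178, -0.1285, 0.2228]
tool_rot: [-180.0, 0.0, 88.6]
force: [-0.2, -0.1, -3.4]
grip_width: 0.0113
grasp_force: 59.9
```

```bash
python3 st.py
```

```text
11.53 [ 0.618 -0.129  0.223] [-179.988    0.002   88.628] F [-0.179 -0.071 -3.365] M [ 0.07  -0.078 -0.02 ]
```

>>> step_arm(delta_pos=[[0,0,0.004],[0,0,0.008],[0,0,0.012],[0,0,0.012]], rot=[[0,0,0],[0,0,0],[0,0,0],[0,0,0]], gripper=[-1,-1,-1,-1])

```text
time_s: 12.02
tool_pos: [0.618, -0.1284, 0.2208]
tool_rot: [180.0, 0.0, 88.6]
force: [0.4, 0.8, -1.5]
grip_width: 0.0114
grasp_force: 59.9
```

```bash
python3 st.py
```

```text
12.03 [ 0.618 -0.128  0.221] [179.976   0.015  88.637] F [ 0.361  0.817 -1.546] M [-0.099 -0.053  0.01 ]
```

```bash
cat > tilt.py <<'E'
from geo import *
from cell import env,viewer
np.set_printoptions(precision=3,suppress=True)
def sub(prof):  # subpixel position of strongest fall of greenness
    p=cv2.GaussianBlur(prof[None].astype(np.float32),(0,0),.8)[0]; g=np.diff(p); i=int(np.argmin(g))
    if 0<i<len(g)-1: a,b,c=g[i-1:i+2]; return i+.5+.5*(a-c)/(a-2*b+c+1e-9)
    return i+.5
def slope(d,tp,psi,bottom):
    S=d["scene"]; ya=-np.array([np.cos(psi),np.sin(psi),0]); nx=np.array([np.sin(psi),-np.cos(psi),0])
    c=np.array(tp)+ya*.0017; c[2]=bottom
    a=proj(S,c-ya*.105+nx*.006); b=proj(S,c-ya*.105+nx*.006+[0,0,.175])
    im=S["img"].astype(float); g=im[...,1]-im[...,0]
    r=[]
    for v in range(int(b[1])+6,int(a[1])-3):
        u=a[0]+(b[0]-a[0])*(v-a[1])/(b[1]-a[1]); u0=int(round(u))-5; r.append((v,u0+sub(g[v,u0:u0+10])-u))
    r=np.array(r); f=np.polyfit(r[:,0],r[:,1],1); res=r[:,1]-np.polyval(f,r[:,0]); k=abs(res)<2*res.std()
    f=np.polyfit(r[k,0],r[k,1],1); return f, res[k].std(), np.polyval(f,[b[1],a[1]])
if __name__=="__main__":
    d=pickle.load(open("cams0.pkl","rb")); print("rack",slope(d,[.4147,.2967,0],np.radians(88.6),.022))
    D={n:viewer.read_camera(n) for n in("scene","top")}; pickle.dump((D,env.get_obs()),open("cams5.pkl","wb"))
    for t in "345":
        d,o=pickle.load(open(f"cams{t}.pkl","rb")); tp=np.array(o["tool_pos"]); psi=np.radians(o["tool_rot"][2])
        print(t,slope(d,tp,psi,tp[2]-.1553))
        T=d["top"]; ya=-np.array([np.cos(psi),np.sin(psi),0]); g=-(T["img"][...,1].astype(float)-T["img"][...,0])
        out=[]
        for z in(.172,.003):
            p=tp+ya*(.0017-.105); p[2]=tp[2]-.1553+z; u,v=proj(T,p); q=[]
            for k in(-1,0,1):
                u0=int(round(u))-6; q.append(u0+sub(g[int(round(v))+k,u0:u0+12])-u)
            out.append(np.round(q,2))
        print("  top free end du at top,bottom:",out)
E
python3 tilt.py
```

```text
rack (array([-0.007,  4.051]), np.float64(0.35604732539588124), array([2.445, 2.131]))
3 (array([-0.021,  7.044]), np.float64(0.16758016491608912), array([3.585, 2.652]))
  top free end du at top,bottom: [array([ 0.07, -0.03, -0.43]), array([-0.28, -0.56, -0.63])]
4 (array([0.   , 2.908]), np.float64(0.767613729098624), array([2.952, 2.964]))
  top free end du at top,bottom: [array([-0.24, -0.48, -0.74]), array([-0.36, -0.43, -0.2 ])]
5 (array([-0.015,  5.834]), np.float64(0.4600575219739134), array([3.285, 2.607]))
  top free end du at top,bottom: [array([ 0.2 , -0.26, -0.48]), array([ 0.06,  0.05, -0.12])]
```

>>> step_arm(delta_pos=[[0,0,0.003],[-0.0005,0.002,0.003],[-0.001,0.004,0.003],[-0.0015,0.006,0.003],[-0.002,0.008,0.003],[-0.0025,0.01,0.003],[-0.003,0.012,0.003],[-0.0035,0.014,0.003],[-0.0035,0.014,0.003]], rot=[[0,0,0],[0,0,0],[0,0,0],[0,0,0],[0,0,0],[0,0,0],[0,0,0],[0,0,0],[0,0,0]], gripper=[-1,-1,-1,-1,-1,-1,-1,-1,-1])

```text
time_s: 13.25
tool_pos: [0.6203, -0.13, 0.2194]
tool_rot: [-179.9, 0.0, 88.6]
force: [-1.4, -0.9, -3.3]
grip_width: 0.0116
grasp_force: 59.9
```

```bash
python3 st.py
```

```text
13.25 [ 0.62  -0.13   0.219] [-179.935    0.026   88.586] F [-1.418 -0.935 -3.329] M [-0.279  0.311 -0.144]
```

>>> step_arm(delta_pos=[[-0.003,-0.004,0],[-0.006,-0.007,0],[-0.006,-0.007,0.002],[-0.006,-0.007,0.004]], rot=[[0,0,0],[0,0,0],[0,0,0],[0,0,0]], gripper=[-1,-1,-1,-1])

```text
time_s: 13.75
tool_pos: [0.6194, -0.1301, 0.2194]
tool_rot: [180.0, -0.0, 88.6]
force: [0.0, -0.3, -2.5]
grip_width: 0.0112
grasp_force: 59.9
```

```bash
python3 st.py
```

```text
13.75 [ 0.619 -0.13   0.219] [179.97   -0.004  88.648] F [ 0.041 -0.332 -2.519] M [-0.008  0.099 -0.092]
```

>>> step_arm(delta_pos=[[0,-0.004,0],[0,-0.004,0.005],[0,-0.004,0.01],[0,-0.004,0.01]], rot=[[0,0,0],[0,0,0],[0,0,0],[0,0,0]], gripper=[-1,-1,-1,-1])

```text
time_s: 14.25
tool_pos: [0.6185, -0.1304, 0.217]
tool_rot: [-180.0, -0.0, 88.6]
force: [-0.2, -0.5, -2.8]
grip_width: 0.0112
grasp_force: 59.9
```

```bash
python3 st.py
```

```text
14.25 [ 0.619 -0.13   0.217] [-179.999   -0.001   88.63 ] F [-0.222 -0.46  -2.771] M [-0.026 -0.154  0.015]
```

>>> step_arm(delta_pos=[[0,0,0.006],[0,0,0.012],[0,0,0.018],[0,0,0.024],[0,0,0.03],[0,0,0.03]], rot=[[0,0,0],[0,0,0],[0,0,0],[0,0,0],[0,0,0],[0,0,0]], gripper=[-1,-1,-1,-1,-1,-1])

```text
time_s: 15.0
tool_pos: [0.6184, -0.1304, 0.211]
tool_rot: [-180.0, 0.0, 88.6]
force: [0.2, -0.0, -3.2]
grip_width: 0.0116
grasp_force: 59.9
```

```bash
python3 st.py
```

```text
15.0 [ 0.618 -0.13   0.211] [-179.991    0.      88.627] F [ 0.159 -0.033 -3.227] M [ 0.009 -0.079 -0.004]
```

Sliding freely on both pins. I'll lower the rest, expecting the seat at a TCP height of about 0.2053.

>>> step_arm(delta_pos=[[0,0,0.005],[0,0,0.01],[0,0,0.015],[0,0,0.02],[0,0,0.024],[0,0,0.027],[0,0,0.03],[0,0,0.03]], rot=[[0,0,0],[0,0,0],[0,0,0],[0,0,0],[0,0,0],[0,0,0],[0,0,0],[0,0,0]], gripper=[-1,-1,-1,-1,-1,-1,-1,-1])

```text
time_s: 16.0
tool_pos: [0.6186, -0.1303, 0.2055]
tool_rot: [180.0, 0.0, 88.6]
force: [0.6, 0.9, 0.2]
grip_width: 0.0112
grasp_force: 59.9
```

```bash
python3 st.py
```

```text
16.0 [ 0.619 -0.13   0.205] [179.971   0.006  88.636] F [0.623 0.938 0.216] M [-0.041  0.025 -0.039]
```

>>> step_arm(delta_pos=[[0,0,0],[0,0,0],[0,0,0]], rot=[[0,0,0],[0,0,0],[0,0,0]], gripper=[-1,-1,-1], squeeze=8)

```text
time_s: 16.38
tool_pos: [0.6187, -0.1301, 0.2054]
tool_rot: [180.0, -0.0, 88.6]
force: [-0.8, 0.8, -0.1]
grip_width: 0.0119
grasp_force: 8.0
```

>>> step_arm(delta_pos=[[0,0,0],[0,0,0],[0,0,0],[0,0,0],[0,0,0],[0,0,-0.1],[0,0,-0.3],[0,0,-0.4],[0,0,-0.4]], rot=[[0,0,0],[0,0,0],[0,0,0],[0,0,0],[0,0,0],[0,0,0],[0,0,0],[0,0,0],[0,0,0]], gripper=[-0.65,-0.5,-0.2,0,0,0,0,0,0])

```text
time_s: 17.5
tool_pos: [0.6195, -0.1303, 0.2874]
tool_rot: [179.8, 0.1, 88.6]
force: [0.3, -0.1, 0.4]
grip_width: 0.0434
grasp_force: 0.0
```

```bash
sed -i 's/185,128,60,80,1.2/170,110,90,110,1.2/' snap.py; python3 st.py; python3 snap.py 6
```

```text
17.5 [ 0.62  -0.13   0.287] [179.776   0.055  88.629] F [ 0.266 -0.137  0.423] M [-0.013 -0.093 -0.019]
```

View pics/m6.png

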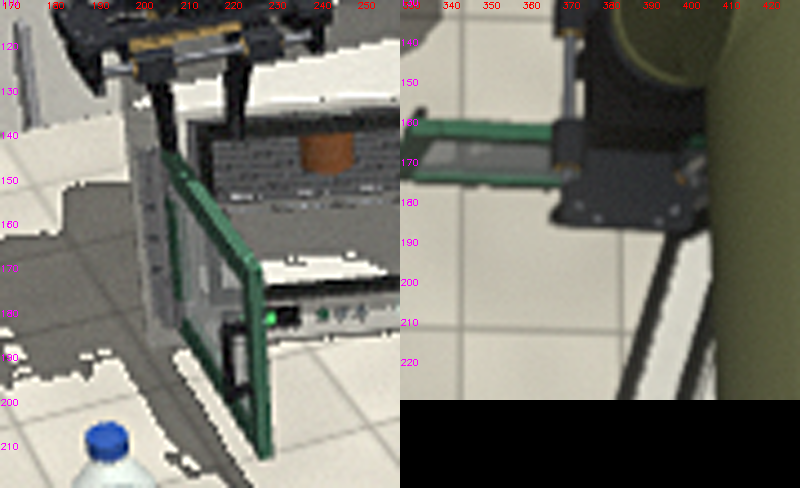

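The scene view shows the door released, hanging upright on its pins (free edge (227,172) to (229,212)), with the open gripper above it. Next I'll push it shut from its outer face with closed fingers.

```bash
cat > arc.py <<'E'
from cell import env
from geo import *
import sys
# arc.py o r psi...: rows (tool units at call start) pushing the outer face, o = finger-centre offset from door mid-plane
o_,r=float(sys.argv[1]),float(sys.argv[2]); A=np.array([.6154,-.2570]); ob=env.get_obs()
for p in map(float,sys.argv[3:]):
    s=np.radians(p); P=A+r*np.array([np.cos(s),np.sin(s)])+o_*np.array([np.sin(s),-np.cos(s)])
    m=move(ob,[*P,.205],[180,0,p]); print(p,np.round(P,4),m[0].round(3).tolist(),m[1].round(3).tolist())
E
python3 arc.py .036 .16 88.6
```

```text
88.6 [ 0.6553 -0.0979] [0.167, 0.182, 0.396] [-0.001, 0.0, 0.0]
```

>>> step_arm(delta_pos=[[0.08,0.09,0],[0.167,0.182,0],[0.167,0.182,0],[0.167,0.182,0.1],[0.167,0.182,0.25],[0.167,0.182,0.38],[0.167,0.182,0.41],[0.167,0.182,0.41]], rot=[[0,0,0],[0,0,0],[0,0,0],[0,0,0],[0,0,0],[0,0,0],[0,0,0],[0,0,0]], gripper=[0,-0.5,-1,-1,-1,-1,-1,-1])

```text
time_s: 18.6
tool_pos: [0.655, -0.0988, 0.2026]
tool_rot: [-179.9, 0.0, 88.6]
force: [-0.1, -0.5, 0.3]
grip_width: 0.0007
grasp_force: 0.0
```

```bash
python3 st.py; python3 arc.py .022 .16 88.6 92 96 100 104 108 112 116 120 124 128 132
```

```text
18.6 [ 0.655 -0.099  0.203] [-179.936    0.018   88.569] F [-0.144 -0.527  0.322] M [-0.04  -0.043  0.015]
88.6 [ 0.6413 -0.0976] [0.004, -0.069, -0.012] [-0.001, 0.0, -0.0]
92.0 [ 0.6318 -0.0963] [0.009, -0.116, -0.012] [-0.001, 0.0, -0.04]
96.0 [ 0.6206 -0.0956] [0.012, -0.173, -0.012] [-0.001, 0.0, -0.086]
100.0 [ 0.6093 -0.0956] [0.01, -0.229, -0.012] [-0.001, 0.0, -0.133]
104.0 [ 0.598  -0.0964] [0.005, -0.285, -0.012] [-0.001, 0.0, -0.18]
108.0 [ 0.5869 -0.098 ] [-0.005, -0.341, -0.012] [-0.001, 0.0, -0.226]
112.0 [ 0.5759 -0.1004] [-0.018, -0.395, -0.012] [-0.001, 0.0, -0.273]
116.0 [ 0.565  -0.1035] [-0.035, -0.449, -0.012] [-0.001, 0.0, -0.319]
120.0 [ 0.5545 -0.1074] [-0.056, -0.501, -0.012] [-0.001, -0.0, -0.366]
124.0 [ 0.5442 -0.1121] [-0.08, -0.552, -0.012] [-0.001, -0.0, -0.412]
128.0 [ 0.5342 -0.1174] [-0.108, -0.601, -0.011] [-0.001, -0.0, -0.459]
132.0 [ 0.5247 -0.1234] [-0.139, -0.648, -0.011] [-0.001, -0.0, -0.505]
```

>>> step_arm(delta_pos=[[0,-0.035,-0.01],[0.004,-0.069,-0.01],[0.009,-0.116,-0.01],[0.012,-0.173,-0.01],[0.01,-0.229,-0.01],[0.005,-0.285,-0.01],[-0.005,-0.341,-0.01],[-0.018,-0.395,-0.01],[-0.035,-0.449,-0.01],[-0.056,-0.501,-0.01],[-0.08,-0.552,-0.01],[-0.108,-0.601,-0.01],[-0.139,-0.648,-0.01],[-0.139,-0.648,-0.01]], rot=[[0,0,0],[0,0,0],[0,0,-0.04],[0,0,-0.086],[0,0,-0.133],[0,0,-0.18],[0,0,-0.226],[0,0,-0.273],[0,0,-0.319],[0,0,-0.366],[0,0,-0.412],[0,0,-0.459],[0,0,-0.505],[0,0,-0.505]], gripper=[-1,-1,-1,-1,-1,-1,-1,-1,-1,-1,-1,-1,-1,-1])

```text
time_s: 20.35
tool_pos: [0.5249, -0.1233, 0.2057]
tool_rot: [-180.0, 0.1, 131.9]
force: [0.4, -0.1, 0.1]
grip_width: 0.0008
grasp_force: 0.0
```

```bash
python3 st.py; python3 arc.py .022 .16 136 140 144 148 151 154 156 158 160 161 162
```

```text
20.35 [ 0.525 -0.123  0.206] [-179.954    0.102  131.91 ] F [ 0.381 -0.078  0.117] M [ 0.039 -0.096 -0.017]
136.0 [ 0.5156 -0.13  ] [0.006, -0.057, 0.004] [-0.001, 0.001, -0.048]
140.0 [ 0.507  -0.1373] [0.008, -0.114, 0.004] [-0.001, 0.001, -0.094]
144.0 [ 0.4989 -0.1452] [0.006, -0.17, 0.004] [-0.001, 0.001, -0.141]
148.0 [ 0.4914 -0.1536] [-0.001, -0.226, 0.004] [-0.001, 0.001, -0.187]
151.0 [ 0.4861 -0.1602] [-0.008, -0.268, 0.004] [-0.001, 0.001, -0.222]
154.0 [ 0.4812 -0.1671] [-0.017, -0.309, 0.004] [-0.001, 0.001, -0.257]
156.0 [ 0.4782 -0.1718] [-0.025, -0.336, 0.004] [-0.001, 0.001, -0.28]
158.0 [ 0.4753 -0.1767] [-0.033, -0.363, 0.004] [-0.001, 0.001, -0.304]
160.0 [ 0.4726 -0.1816] [-0.042, -0.39, 0.004] [-0.001, 0.001, -0.327]
161.0 [ 0.4713 -0.1841] [-0.047, -0.403, 0.004] [-0.001, 0.001, -0.338]
162.0 [ 0.47   -0.1866] [-0.052, -0.416, 0.004] [-0.001, 0.001, -0.35]
```

>>> step_arm(delta_pos=[[0.006,-0.057,0.004],[0.008,-0.114,0.004],[0.006,-0.17,0.004],[-0.001,-0.226,0.004],[-0.008,-0.268,0.004],[-0.017,-0.309,0.004],[-0.025,-0.336,0.004],[-0.033,-0.363,0.004],[-0.033,-0.363,0.004]], rot=[[0,0,-0.048],[0,0,-0.094],[0,0,-0.141],[0,0,-0.187],[0,0,-0.222],[0,0,-0.257],[0,0,-0.28],[0,0,-0.304],[0,0,-0.304]], gripper=[-1,-1,-1,-1,-1,-1,-1,-1,-1])

```text
time_s: 21.48
tool_pos: [0.4761, -0.1761, 0.2046]
tool_rot: [-180.0, 0.0, 158.1]
force: [0.5, -0.7, -0.2]
grip_width: 0.0003
grasp_force: 0.0
```

```bash
sed -i 's/170,110,90,110,1.2/185,95,115,110,1.2/; s/330,130,100,100/360,150,100,120/' snap.py; python3 st.py; python3 snap.py 7; python3 arc.py .022 .16 159 160 161 162 163 164
```

```text
21.48 [ 0.476 -0.176  0.205] [-179.982    0.043  158.061] F [ 0.541 -0.651 -0.196] M [ 0.057 -0.142 -0.024]
159.0 [ 0.4739 -0.1791] [0.004, -0.02, -0.002] [0.0, 0.0, -0.01]
160.0 [ 0.4726 -0.1816] [0.006, -0.034, -0.002] [0.0, 0.0, -0.022]
161.0 [ 0.4713 -0.1841] [0.007, -0.049, -0.002] [0.0, 0.0, -0.034]
162.0 [ 0.47   -0.1866] [0.008, -0.063, -0.002] [0.0, 0.0, -0.045]
163.0 [ 0.4688 -0.1892] [0.009, -0.077, -0.002] [0.0, 0.0, -0.057]
164.0 [ 0.4677 -0.1918] [0.01, -0.091, -0.002] [0.0, 0.0, -0.068]
```

View pics/m7.png

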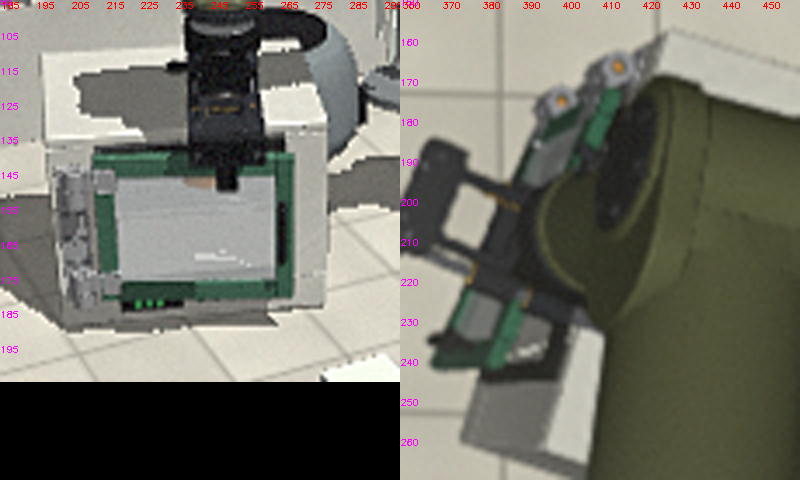

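The views show the door seated on both pins (brass visible through the knuckles at (397,176) and (412,167)) and nearly shut, with the finger on its outer face. Now the last few degrees, gently.

>>> step_arm(delta_pos=[[0.002,-0.01,0],[0.004,-0.02,0],[0.005,-0.027,0],[0.006,-0.034,0],[0.0065,-0.041,0],[0.007,-0.049,0],[0.007,-0.049,0]], rot=[[0,0,-0.005],[0,0,-0.01],[0,0,-0.016],[0,0,-0.022],[0,0,-0.028],[0,0,-0.034],[0,0,-0.034]], gripper=[-1,-1,-1,-1,-1,-1,-1])

```text
time_s: 22.45
tool_pos: [0.4708, -0.1849, 0.2043]
tool_rot: [-180.0, -0.0, 161.1]
force: [-0.3, 0.6, -0.8]
grip_width: 0.0004
grasp_force: 0.1
```

```bash
python3 st.py; python3 arc.py .022 .16 162 163
```

```text
22.45 [ 0.471 -0.185  0.204] [-179.991   -0.006  161.063] F [-0.275  0.595 -0.758] M [ 0.074 -0.136  0.03 ]
162.0 [ 0.47   -0.1866] [0.001, -0.009, -0.004] [-0.0, -0.0, -0.011]
163.0 [ 0.4688 -0.1892] [0.002, -0.023, -0.004] [-0.0, -0.0, -0.022]
```

>>> step_arm(delta_pos=[[0,-0.006,0],[0.001,-0.012,0],[0.001,-0.018,0],[0.001,-0.018,0]], rot=[[0,0,-0.005],[0,0,-0.01],[0,0,-0.016],[0,0,-0.016]], gripper=[-1,-1,-1,-1])

```text
time_s: 22.95
tool_pos: [0.4696, -0.1882, 0.2043]
tool_rot: [-180.0, 0.0, 162.4]
force: [0.6, 0.3, -0.3]
grip_width: 0.0003
grasp_force: 0.1
```

```bash
python3 st.py
```

```text
22.95 [ 0.47  -0.188  0.204] [-179.995    0.001  162.445] F [ 0.62   0.292 -0.265] M [ 0.093 -0.176  0.031]
```

>>> step_arm(delta_pos=[[0,-0.004,0],[0,-0.008,0],[0.001,-0.012,0],[0.001,-0.012,0]], rot=[[0,0,-0.003],[0,0,-0.006],[0,0,-0.006],[0,0,-0.006]], gripper=[-1,-1,-1,-1])

```text
time_s: 23.45
tool_pos: [0.4687, -0.1904, 0.2044]
tool_rot: [-180.0, 0.0, 163.0]
force: [0.7, 0.2, -0.2]
grip_width: 0.0007
grasp_force: 0.1
```

```bash
python3 st.py
```

```text
23.45 [ 0.469 -0.19   0.204] [-179.996    0.01   162.96 ] F [ 0.657  0.172 -0.187] M [ 0.047 -0.182  0.005]
```

>>> step_arm(delta_pos=[[0,-0.004,0],[0,-0.008,0],[0,-0.012,0],[0,-0.012,0]], rot=[[0,0,0],[0,0,0],[0,0,0],[0,0,0]], gripper=[-1,-1,-1,-1])

```text
time_s: 23.95
tool_pos: [0.468, -0.1922, 0.2043]
tool_rot: [180.0, -0.0, 163.0]
force: [-0.2, 2.0, -0.1]
grip_width: 0.0005
grasp_force: 0.7
```

```bash
python3 st.py
```

```text
23.95 [ 0.468 -0.192  0.204] [179.979  -0.013 162.979] F [-0.157  2.047 -0.09 ] M [ 0.389 -0.183 -0.002]
```

>>> step_arm(delta_pos=[[0,-0.004,0],[0,-0.008,0],[0,-0.008,0]], rot=[[0,0,0],[0,0,0],[0,0,0]], gripper=[-1,-1,-1])

```text
time_s: 24.32
tool_pos: [0.4679, -0.1924, 0.2043]
tool_rot: [179.9, -0.0, 163.0]
force: [0.6, 5.6, 0.0]
grip_width: 0.0001
grasp_force: 2.7
```

```bash
python3 st.py
```

```text
24.32 [ 0.468 -0.192  0.204] [179.882  -0.019 163.044] F [0.65  5.592 0.006] M [ 1.176 -0.299  0.018]
```

The door is on the seal with about 5.6 N. Backing off.

>>> step_arm(delta_pos=[[0,0.01,0],[0,0.03,0],[0,0.1,0],[0,0.25,0],[0,0.4,-0.1],[0,0.5,-0.4],[0,0.6,-0.7],[0,0.6,-0.7],[0,0.6,-0.7]], rot=[[0,0,0],[0,0,0],[0,0,0],[0,0,0],[0,0,0],[0,0,0],[0,0,0],[0,0,0],[0,0,0]], gripper=[-1,-1,-1,-1,-1,-1,-1,-1,-1])

```text
time_s: 25.45
tool_pos: [0.5025, -0.0791, 0.344]
tool_rot: [-180.0, 0.0, 163.0]
force: [-0.2, 0.2, -0.3]
grip_width: 0.0006
grasp_force: 0.0
```

```bash
python3 st.py; python3 snap.py 8
```

```text
25.45 [ 0.502 -0.079  0.344] [-179.95     0.     162.988] F [-0.249  0.244 -0.266] M [ 0.12  -0.157  0.053]
```

View pics/m8.png

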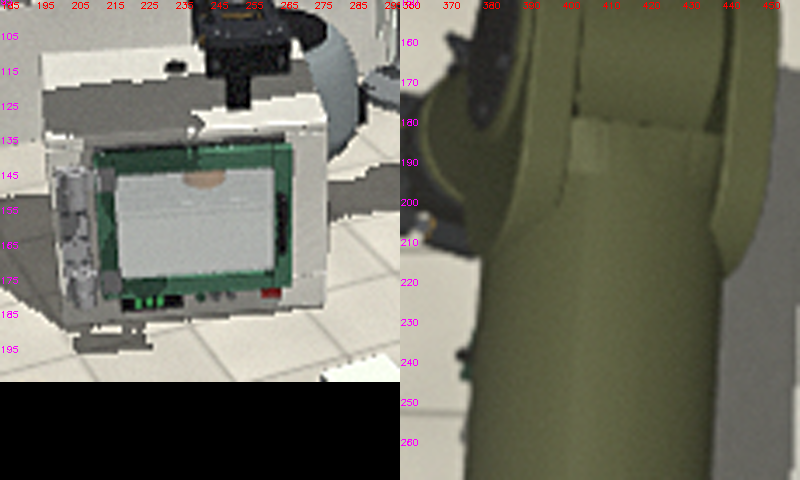

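The view shows the door shut flat on the incubator front, with its frame from (209,138) to (266,183), seated at both hinges. The gripper is clear of it. Handing in.

```bash
python3 -c "
from cell import env
print(env.sign_off())"
```

```text
the job is handed in; nothing more can be done
None
```

The largest green-framed door hangs seated on both hinge pins, was pushed shut against the seal at about 5.6 N and let go; I handed the job in at about 25.5 s of the 72 s, and no verdict came back.

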